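Walk the tube block round and seat it against the rail

TASK

The heavy drilled aluminium block stands askew in front of the fixed rail. Pushing only with the fingertips, walk it round by its corners while it is still clear of the rail, until its red-striped long side faces the rail about squarely; then push it home so that this side lies flush against the rail, within the length of the green band. Never lift or tip the block, leave the glassware and other things around it where they are, and take the hand away from everything at the end.

Things in the scene. Friction and masses are not known exactly. Their poses are not given: they have to be found in the camera images.
- tube_block: loose drilled aluminium block, about 1 kg, 92 (x) x 112 (y) x 50 mm high, flat on the worktop; slides with dry friction, stops when no longer pushed; 14 mm wells in its top. Origin: centre of its underside; +x points out of the long side with the red stripe along its upper edge. Starts 0.7 to 1.3 rad counter-clockwise (from above) of the rail's x axis; home, the two x axes agree
- stripe_mid (a point): middle of the block's red-striped side, 25 mm above the block's underside (block frame x = 46 mm, y = 0). Round the work: a fixed metal sill, 160 mm high, runs along the whole front of the worktop up to x = 0.335 m (keep the gripper's body clear of it), and a wall stands at the left, y = 0.45 m
- stripe_left (a point): +y end of the block's red-striped side, 25 mm up (block frame x = 46 mm, y = +56 mm)
- stripe_right (a point): -y end of the block's red-striped side, 25 mm up (block frame x = 46 mm, y = -56 mm)
- rail: fixed aluminium rail, 240 mm long (y), 36 high, 16 thick, two dark feet reach 58 mm behind its front face. Origin: on the worktop below the middle of the front face (plane x = 0, towards the robot); +x points backwards, away from the robot. Green band on its top from y = -70 to +70 mm. Block home: its origin at rail x = -46 mm, y about 0
- teal_bottle: loose brown bottle with a teal cap, 69 mm across, 143 mm high, left of the work; bystander; origin at the centre of its underside
- yellow_bottle: loose small brown bottle with a yellow cap, 52 mm across, 108 mm high, left of the work; bystander; origin at the centre of its underside
- flask: loose conical glass flask, 65 mm across, 107 mm high, right of the work; bystander; origin at the centre of its underside
- yellow_tape: loose roll of yellow tape lying flat, 88 mm across, 24 mm high, right of the work; bystander; origin at the centre of its underside
- bulb: loose red rubber pipette bulb lying down, 52 x 87 x 53 mm, right of the work; bystander; origin below its middle
- amber_vial: loose brown vial with a black cap, 43 mm across, 79 mm high, behind the left end of the rail; bystander; origin at the centre of its underside

How it is judged:
On the way:
1. the block is turned to face the rail, within 0.3 rad (17 degrees), with its striped side still at least 6 mm clear of the rail all along (angle between the x axis of tube_block and the x axis of rail, either way round below 0.3 rad and x of each of stripe_left, stripe_right in the frame of rail below -0.006 m), for 0.1 s.
At the end, for the whole second after the job is handed in: both ends of the block's red-striped side are within 4 mm of the rail's front face, the middle of that side is within 17 mm of the middle of the rail's green band, and the block stands flat on the worktop at rest (x of each of stripe_left, stripe_right in the frame of rail above -0.004 m and y of stripe_mid in the frame of rail between -0.017 and 0.017 m and height (world z) of tube_block below 0.004 m and angle between tube_block's own z axis and vertical below 0.05 rad and linear speed of tube_block below 0.01 m/s); the robot touches nothing.
It fails at once if the block is lifted or tipped (height (world z) of tube_block above 0.008 m or angle between tube_block's own z axis and vertical above 0.12 rad).
It fails at once if a bystander is moved more than 20 mm (distance of any of teal_bottle, yellow_bottle, flask, yellow_tape, bulb, amber_vial from where it was at the start of the episode above 0.02 m).
It also fails if it takes over 67 s, if anything falls off the work surface, if the arm or the gripper's body presses on something with over 40 N, if the wrist force passes 120 N, or if a joint passes its speed limit or range.

ROBOT

A 6-joint arm with a two-finger parallel gripper is mounted at the origin on a cart in front of the work surface, level with it; the furniture and walls round the work are solid. World frame = base frame: x ahead of the robot, y to its left, z up, the work surface at z = 0. Lengths are in m, angles in rad, forces in N, time in s.
With the tool pointing down it reaches from about 0.35 to 0.925 m from the base axis. Payload 6.4 kg.
Tool frame: the origin (TCP) lies at the very end of the fingers, on their centre line; the grasp point (between the pads) lies 19 mm behind it; z points along the fingers, x is the direction in which the jaws open and shut, and the axes are right-handed (so a half turn about z gives the same grasp; the last joint's range is limited). The gripper opens to 85 mm and grips with 20 to 120 N. Pads are 22 mm wide; open, the fingers measure 114 mm over their backs; the gripper's body (76 mm by 85 mm) begins 54 mm behind the grasp point. The pads swing forward as they close: fully open they stand 13 mm farther back than shut.
Start: joints at [-1.435, 0.245, 1.558, -0, 1.339, -0.174], TCP at [0.198, -0.619, 0.231] pointing down, gripper open.
Joint ranges: [-3.13, 3.13], [-1.02, 2.26], [0.13, 2.54], [-0.95, 4.09], [0.21, 2.88], [-2.74, 2.74]. Speed limits (rad/s): [2.57, 2.57, 3.14, 3.14, 3.14, 3.14].

INTERFACE

Orientations are given as a rotation vector (axis times angle).
In Python, from rig import manip gives the robot as it stands.
- The arm moves only by the tool play_rows, never from a script. Its argument "plan" is a list of rows, each a list of 3 entries, a list of its own where there are three numbers: the shift along the tool's x, y, z in m, then the turn about the tool's z in rad, then the finger opening in m, from 0 to 0.0854. A call has 1 to 5 rows; each row is the pose to reach, as a shift and turn from the pose commanded when the call began, along the tool's axes at that moment; what a row does not reach only later rows make up. A row lasts 1/8 s, in which the tool goes at most 62.5 mm and 10.7 degrees, less where a joint would pass 70% of its speed; a pose out of reach is approached as far as the arm can. A call with a gripper value outside its range is refused whole. The fingers move at their own pace and stop on an object; the grip force is fixed at half the most. Time passes only in rows, so rows that repeat a pose let the fingers close. It gives the time, the measured TCP pose, the force and the opening at its end, in the units of the state.
- manip.sense(): the state, without advancing time (a new reading comes with each control period).
- manip.grab_frame(name): name is "side" or "top"; returns the picture (400x640x3 uint8, red, green, blue); there is no depth.
- manip.camera_model(name): a dict with "mtx" (3x3 intrinsics, pixels), "dist_coeffs" ([k1, k2, p1, p2, k3] as OpenCV has them; the pictures are not rectified), "rvec" (rotation vector, rad) and "tvec" (3), from world to camera coordinates, as OpenCV has them. Camera axes: x right, y down, z forward; pixel columns grow to the right and rows downward; lengths in m; the calibration is good to about 2 mm. A picture is of the moment at which its call begins. camera_model takes no time and is no camera call.
- manip.job_done(): hands the job in, once; it reports no verdict.
The state is a dict: "time_s": time; "joint_positions": joint angles; "qd": joint speeds; "effort": joint torques, N m; "position": TCP position; "tool_rot": TCP orientation; "force": force on the tool from outside, world axes, zero at the start; "wrist_torque": the same for the moment, N m; "finger_gap": finger opening in m.
Only numpy, scipy, OpenCV 4.12 (cv2) and the standard library are available. Lean on these libraries where they do the work, as an engineer would, in place of code of your own. Each camera call takes 0.05 s, during which the arm holds its last target. There are 200 camera calls.

## Working session

There is one attempt and no reset: what is moved stays moved. The work goes in short steps, Python scripts to look and compute and a tool call to move; the robot and the scene stay as the last step left them, time stands still between calls to the robot, and variables do not carry over. Pictures are saved under pics/ and viewed, about 8 in all and at most 12, crops included, and the job is handed in when it is done.

Besides the shell and the picture viewer there is one more tool, called after "Call:" in YAML: its name, and indented under it one key for each argument. play_rows: Moves the arm, as the interface text tells. Its arguments: {"type":"object","properties":{"plan":{"type":"array"}},"required":["plan"]}

```bash
mkdir -p pics; ls
python3 - <<'E'
from rig import manip
import cv2
s=manip.sense(); print({k:s[k] for k in('time_s','position','tool_rot','force','finger_gap')})
for n in('side','top'):
    cv2.imwrite(f'pics/{n}0.png',manip.grab_frame(n)[:,:,::-1]); print(n,manip.camera_model(n))
E
```

```text
pics
{'time_s': 0.0, 'position': array([ 0.19810445, -0.61846626,  0.23015086]), 'tool_rot': array([-2.53643713e+00,  1.85123361e+00,  2.16456667e-03]), 'force': array([ 0.26323403, -0.09651449, -0.37904031]), 'finger_gap': 0.08569406121316231}
side {'mtx': array([[502.07872359,   0.        , 316.14787867],
       [  0.        , 502.07872359, 204.69222155],
       [  0.        ,   0.        ,   1.        ]]), 'dist_coeffs': array([-0.14523998,  0.        ,  0.        ,  0.        ,  0.        ]), 'rvec': array([ 2.30573862, -0.06183845,  0.01839091]), 'tvec': array([-0.62118971,  0.07775013,  1.33971481])}
top {'mtx': array([[459.30048524,   0.        , 328.01736601],
       [  0.        , 459.30048524, 204.18946456],
       [  0.        ,   0.        ,   1.        ]]), 'dist_coeffs': array([-0.10087385,  0.        ,  0.        ,  0.        ,  0.        ]), 'rvec': array([ 1.59461779, -2.26929811,  0.59122199]), 'tvec': array([0.20496547, 0.53190165, 1.28399161])}
```

View pics/side0.png

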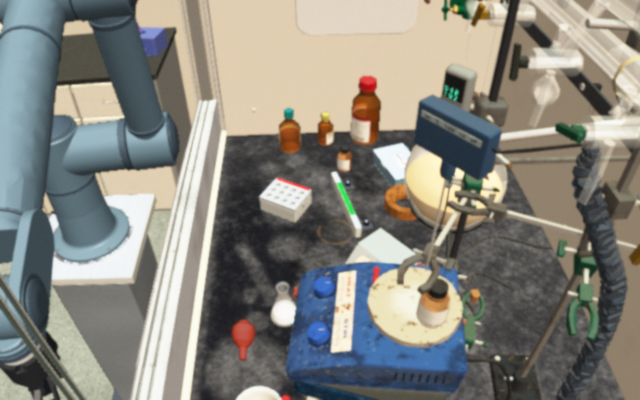

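View pics/top0.png

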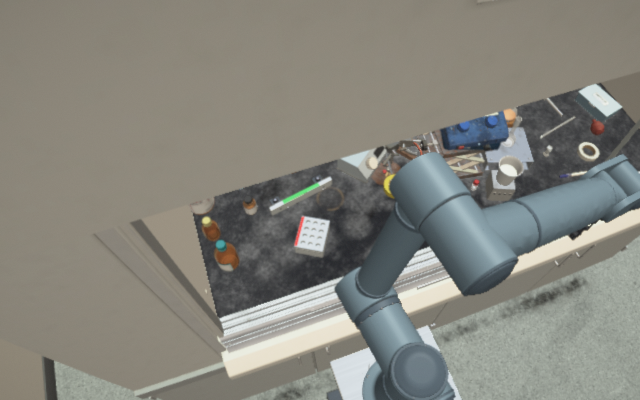

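The side view shows the block at about (286,198), with the red stripe on its far edge, and the rail with its green band at about (347,203). The top view shows the block at (313,235), with the stripe on its left edge, and the rail at (300,195). Next I'll measure from the masks.

```bash
cat > h.py <<'E'
from rig import manip
import cv2, numpy as np
C={n:manip.camera_model(n) for n in('side','top')}
def ray(n,px):
    c=C[n]; R=cv2.Rodrigues(c['rvec'])[0]
    u=cv2.undistortPoints(np.float64(px).reshape(-1,1,2),c['mtx'],c['dist_coeffs']).reshape(-1,2)
    d=np.c_[u,np.ones(len(u))]@R
    return -R.T@c['tvec'],d
def plane(n,px,z):
    o,d=ray(n,px); return (o+d*((z-o[2])/d[:,2])[:,None])[:,:2]
def tri(pa,pb):
    o1,d1=ray('side',pa);o2,d2=ray('top',pb);d1=d1[0];d2=d2[0]
    t=np.linalg.lstsq(np.c_[d1,-d2],o2-o1,rcond=None)[0]
    a=o1+t[0]*d1;b=o2+t[1]*d2
    return (a+b)/2,np.linalg.norm(a-b)
def proj(n,P):
    c=C[n]; return cv2.projectPoints(np.float64(P).reshape(-1,1,3),c['rvec'],c['tvec'],c['mtx'],c['dist_coeffs'])[0].reshape(-1,2)
def comp(mask,box,minarea=15):
    m=np.zeros_like(mask);x0,y0,x1,y1=box;m[y0:y1,x0:x1]=mask[y0:y1,x0:x1]
    k,l,s,c=cv2.connectedComponentsWithStats(m.astype(np.uint8))
    if k<2: return None
    i=1+np.argmax(s[1:,4]); return l==i
def rect(mask):
    ys,xs=np.nonzero(mask); return cv2.minAreaRect(np.c_[xs,ys].astype(np.float32)),len(xs)
def red(im):
    h=cv2.cvtColor(im,cv2.COLOR_RGB2HSV);return ((h[...,0]<8)|(h[...,0]>172))&(h[...,1]>120)&(h[...,2]>90)
def green(im):
    h=cv2.cvtColor(im,cv2.COLOR_RGB2HSV);return (abs(h[...,0].astype(int)-60)<18)&(h[...,1]>100)&(h[...,2]>80)
E
python3 - <<'E'
from h import *
B={'side':(250,160,380,250),'top':(255,165,345,265)}
for n in B:
    im=cv2.imread(f'pics/{n}0.png')[:,:,::-1]
    for nm,f,z in(('red',red,.05),('green',green,.036)):
        m=comp(f(im),B[n]); ys,xs=np.nonzero(m)
        P=plane(n,np.c_[xs,ys],z); c=P.mean(0); v=np.linalg.svd(P-c)[2][0]; t=(P-c)@v
        print(n,nm,len(xs),'pix',xs.mean().round(1),ys.mean().round(1),'c',c.round(4),'dir',v.round(3),'ang',np.arctan2(v[1],v[0]).round(3),'len',(t.max()-t.min()).round(4), (c+v*t.min()).round(3),(c+v*t.max()).round(3))
    x0,y0,x1,y1=B[n]; cv2.imwrite(f'pics/{n}0c.png',cv2.resize(im[y0:y1,x0:x1],None,fx=4,fy=4,interpolation=2)[:,:,::-1])
a=cv2.imread('pics/side0c.png');b=cv2.imread('pics/top0c.png')
h=max(a.shape[0],b.shape[0]);w=a.shape[1]+b.shape[1]
o=np.zeros((h,w,3),np.uint8);o[:a.shape[0],:a.shape[1]]=a;o[:b.shape[0],a.shape[1]:]=b
o=cv2.resize(o,None,fx=.9,fy=.9);print(o.shape);cv2.imwrite('pics/c0.png',o)
E
```

```text
side red 73 pix 293.8 183.5 c [0.5651 0.1172] dir [ 0.857 -0.515] ang -0.541 len 0.0996 [0.521 0.144] [0.606 0.093]
side green 179 pix 345.7 198.1 c [0.7071 0.0632] dir [ 0.195 -0.981] ang -1.375 len 0.1314 [0.694 0.129] [0.72 0.  ]
top red 61 pix 298.7 230.6 c [0.5598 0.118 ] dir [-0.855  0.518] ang 2.597 len 0.0994 [0.603 0.092] [0.518 0.143]
top green 131 pix 300.3 192.4 c [0.7038 0.0666] dir [-0.198  0.98 ] ang 1.77 len 0.1349 [0.717 0.   ] [0.691 0.133]
(360, 792, 3)
```

View pics/c0.png

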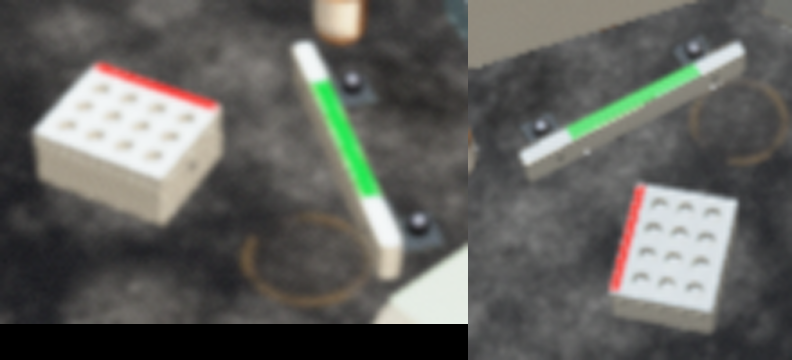

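The crops show the block's pale top with its 12 wells and the red stripe, all unobstructed. The rail's green band is fully visible, and there is a ring stain on the table. The rail yaw comes out near 0.198 and the block near 1.03. I'll get a tighter block pose from the top-face outline and check heights and bystander positions.

```bash
cat >> h.py <<'E'
RO=np.array([.6977,.0635]); RA=.198   # rail estimate
def torail(p): 
    c,s=np.cos(RA),np.sin(RA); d=np.asarray(p)-RO; return np.array([c*d[0]+s*d[1],-s*d[0]+c*d[1]])
def block(n,im,guess,th=165):
    u=proj(n,[[*guess,.05]])[0].astype(int); b=(u[0]-45,u[1]-45,u[0]+45,u[1]+45)
    m=(im.min(2)>th); r=red(im)
    m=cv2.morphologyEx((m|r).astype(np.uint8),cv2.MORPH_OPEN,np.ones((3,3),np.uint8))
    k,l,s,c=cv2.connectedComponentsWithStats(m)
    near=np.argmin(np.where(s[:,4]>100,np.hypot(*(c-u).T),1e9)*(np.arange(k)>0)+1e9*(np.arange(k)==0)); m=l==near
    ys,xs=np.nonzero(m); P=plane(n,np.c_[xs,ys],.05).astype(np.float32)
    (c,wh,_)=rc=cv2.minAreaRect(P); 
    r=r&m; ys,xs=np.nonzero(r)
    q=plane(n,np.c_[xs,ys],.05); v=np.linalg.svd(q-q.mean(0))[2][0]; x=np.array([v[1],-v[0]])
    if x@(q.mean(0)-np.array(c))<0:x=-x
    bx=cv2.boxPoints(rc); e=max(((bx[1]-bx[0]),(bx[2]-bx[1])),key=np.linalg.norm); e=e/np.linalg.norm(e); xe=np.array([e[1],-e[0]]); xe*=np.sign(xe@x)
    print(n,'ctr',np.round(c,4),'wh',np.round(wh,4),'yaw stripe',np.arctan2(x[1],x[0]).round(3),'yaw rect',np.arctan2(xe[1],xe[0]).round(3),'stripe mid',q.mean(0).round(4),'n',m.sum(),len(q))
    print('   rail frame ctr',torail(c).round(4),'stripe-based ctr',torail(q.mean(0)-.044*x).round(4),'rel yaw',np.round(np.arctan2(x[1],x[0])-RA,3))
    return np.array(c)
E
python3 - <<'E'
from h import *
for n in('side','top'): block(n,cv2.imread(f'pics/{n}0.png')[:,:,::-1],(.539,.078))
for nm,a,b in(('stripe',(293.8,183.5),(298.7,230.6)),('band',(345.7,198.1),(300.3,192.4)),('tealcap',(289,113),(221,244)),('yelcap',(326,117),(207,221)),('vialcap',(344,152),(250,199))):
    p,e=tri(a,b);print(nm,p.round(4),'miss',e.round(4))
print('flask side',plane('side',[(284,315)],.02))
for n in C: print(n,ray(n,[(0,0)])[0].round(3))
E
```

```text
side ctr [0.5424 0.0612] wh [0.1116 0.1364] yaw stripe 1.51 yaw rect 1.002 stripe mid [0.5222 0.1395] n 998 2
   rail frame ctr [-0.1527  0.0283] stripe-based ctr [-0.1684  0.0665] rel yaw 1.312
top ctr [0.5359 0.0804] wh [0.0914 0.1123] yaw stripe 1.272 yaw rect 1.037 stripe mid [0.577  0.1064] n 815 6
   rail frame ctr [-0.1553  0.0484] stripe-based ctr [-0.1309  0.0271] rel yaw 1.074
stripe [0.5634 0.1185 0.0471] miss 0.0045
band [0.707  0.0667 0.0316] miss 0.0014
tealcap [0.5571 0.3602 0.1305] miss 0.001
yelcap [0.6725 0.3885 0.0929] miss 0.0031
vialcap [0.7182 0.2365 0.066 ] miss 0.0014
flask side [[ 0.53440192 -0.30628145]]
side [ 0.579 -0.972  0.953]
top [-0.1    0.236  1.381]
```

```bash
sed -i 's/^RO=.*/RO=np.array([.696,.065]); RA=.199/; s/m=cv2.morphologyEx((m|r)/m=cv2.morphologyEx((m|r)/' h.py
cat >> h.py <<'E'
def mv(*tg):
    "tg: (x,y,z,psi) world targets -> tool shifts, turn"
    s=manip.sense(); R=cv2.Rodrigues(s['tool_rot'])[0]; psi=np.arctan2(R[1,0],R[0,0])
    print('t',round(s['time_s'],2),'at',s['position'].round(4),'psi',psi.round(3),'F',s['force'].round(1),'gap',round(s['finger_gap'],4),'tilt',R[2,2].round(4))
    for t in tg:
        d=R.T@(np.array(t[:3])-s['position']); print(t,'->',d.round(4),'turn',(-((t[3]-psi+np.pi)%(2*np.pi)-np.pi)).round(3))
E
python3 - <<'E'
from h import *
mv((.40,-.40,.23,-.9),(.47,.0,.22,-.534),(.476,.158,.20,-.534),(.476,.158,.016,-.534))
E
```

```text
t 0.1 at [ 0.1981 -0.6186  0.2303] psi -1.261 F [0.6 0.4 0.1] gap 0.0852 tilt -1.0
(0.4, -0.4, 0.23, -0.9) -> [-0.1466 -0.2589  0.0006] turn -0.361
(0.47, 0.0, 0.22, -0.534) -> [-0.5062 -0.4475  0.0113] turn -0.727
(0.476, 0.158, 0.2, -0.534) -> [-0.6548 -0.5014  0.0316] turn -0.727
(0.476, 0.158, 0.016, -0.534) -> [-0.6545 -0.5014  0.2156] turn -0.727
```

Call:
play_rows:
  plan:
    - [[-0.03, -0.052, 0], -0.07, 0]
    - [[-0.06, -0.104, 0], -0.14, 0]
    - [[-0.09, -0.155, 0], -0.21, 0]
    - [[-0.12, -0.207, 0], -0.28, 0]
    - [[-0.147, -0.259, 0], -0.36, 0]

```text
time_s: 0.72
position: [0.4009, -0.3982, 0.2309]
tool_rot: [-2.83, 1.364, 0.001]
force: [0.4, 0.0, 0.3]
finger_gap: 0.0001
```

```bash
python3 -c "
from h import *
mv((.45,-.11,.22,-.534),(.476,.158,.20,-.534))"
```

```text
t 0.72 at [ 0.4009 -0.3982  0.2309] psi -0.899 F [0.4 0.  0.3] gap 0.0001 tilt -1.0
(0.45, -0.11, 0.22, -0.534) -> [-0.195  -0.2179  0.0111] turn -0.365
(0.476, 0.158, 0.2, -0.534) -> [-0.3885 -0.4051  0.0312] turn -0.365
```

Call:
play_rows:
  plan:
    - [[-0.039, -0.044, 0], -0.1, 0]
    - [[-0.078, -0.087, 0], -0.2, 0]
    - [[-0.117, -0.13, 0], -0.3, 0]
    - [[-0.156, -0.174, 0], -0.365, 0]
    - [[-0.195, -0.218, 0], -0.365, 0]

```text
time_s: 1.35
position: [0.4497, -0.11, 0.2311]
tool_rot: [-3.029, 0.832, 0.0]
force: [0.5, 0.8, 0.5]
finger_gap: -0.0001
```

```bash
python3 -c "
from h import *
mv((.476,.158,.16,-.534),(.476,.158,.016,-.534))"
```

```text
t 1.35 at [ 0.4497 -0.11    0.2311] psi -0.536 F [0.5 0.8 0.5] gap -0.0001 tilt -1.0
(0.476, 0.158, 0.16, -0.534) -> [-0.1142 -0.2438  0.0711] turn -0.002
(0.476, 0.158, 0.016, -0.534) -> [-0.1142 -0.2438  0.2151] turn -0.002
```

Call:
play_rows:
  plan:
    - [[-0.023, -0.049, 0], 0, 0]
    - [[-0.046, -0.098, 0], 0, 0]
    - [[-0.069, -0.147, 0], 0, 0]
    - [[-0.092, -0.196, 0.02], 0, 0]
    - [[-0.114, -0.244, 0.06], 0, 0]

```text
time_s: 1.98
position: [0.4773, 0.1552, 0.1745]
tool_rot: [-3.028, 0.831, -0.007]
force: [0.7, -0.1, 0.5]
finger_gap: 0.0001
```

Call:
play_rows:
  plan:
    - [[0, 0, 0.05], 0, 0]
    - [[0, 0, 0.1], 0, 0]
    - [[0, 0, 0.14], 0, 0]
    - [[0, 0, 0.155], 0, 0]

```text
time_s: 2.48
position: [0.4739, 0.153, 0.0159]
tool_rot: [3.028, -0.831, -0.008]
force: [-0.3, -0.4, 1.0]
finger_gap: -0.0002
```

```bash
python3 -c "
from h import *
mv()
a=manip.grab_frame('side');b=manip.grab_frame('top')
cv2.imwrite('pics/s1.png',a[:,:,::-1]);cv2.imwrite('pics/t1.png',b[:,:,::-1])
o=np.hstack([cv2.resize(i,None,fx=3.3,fy=3.3,interpolation=2) for i in(a[140:260,250:370],b[165:285,240:360])])
cv2.imwrite('pics/c1.png',o[:,:,::-1]);print(o.shape)"
```

```text
t 2.48 at [0.4739 0.153  0.0159] psi -0.536 F [-0.3 -0.4  1. ] gap -0.0002 tilt -1.0
(396, 792, 3)
```

View pics/c1.png

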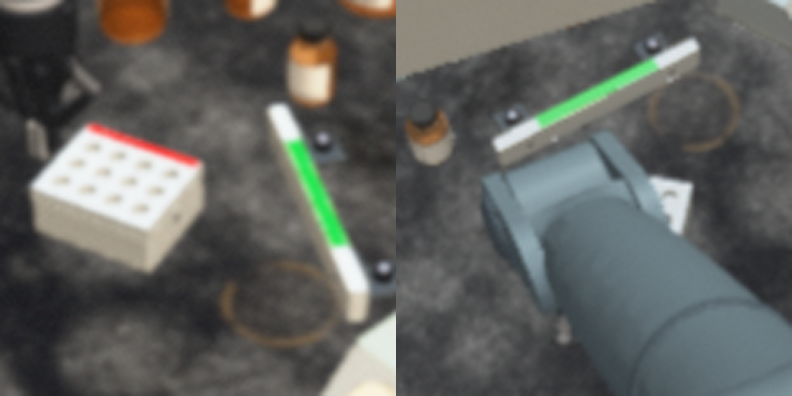

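The side view shows the hand down beside the block's left corner, just clear of it, with the stripe and band unobstructed. The arm blocks the top camera here, so I'll track with the side view while pushing.

```bash
cat >> h.py <<'E'
def track(im,tag=''):
    "side view: block pose in the rail frame from the stripe, rail from band in the same view"
    m=comp(green(im),(300,140,400,260)); ys,xs=np.nonzero(m); g=plane('side',np.c_[xs,ys],.036); gc=g.mean(0); v=np.linalg.svd(g-gc)[2][0]; v*=np.sign(v[1])
    rx=np.array([v[1],-v[0]]); ro=gc-.008*rx; rot=np.arctan2(rx[1],rx[0])
    m=comp(red(im),(250,150,380,270)); ys,xs=np.nonzero(m); q=plane('side',np.c_[xs,ys],.05); c=q.mean(0); w=np.linalg.svd(q-c)[2][0]
    x=np.array([w[1],-w[0]]); x*=np.sign(x@[.7,.7]); yw=np.arctan2(x[1],x[0]); t=(q-c)@w
    o=c-.044*x; d=o-ro
    print(tag,'rail yaw',rot.round(3),'o',ro.round(4),'| block yaw rel',(yw-rot).round(3),'ctr rail',np.array([d@rx,d@v]).round(4),'world',o.round(4),'len',np.ptp(t).round(3),'n',len(q))
    return o,yw
def pushplan(c,yaw,dyaw,px,r,N,cc=.00156):
    c=np.array(c,float);s0=manip.sense();R=cv2.Rodrigues(s0['tool_rot'])[0];psi=np.arctan2(R[1,0],R[0,0]);out=[]
    for k in range(N+1):
        x=np.array([np.cos(yaw),np.sin(yaw)]);y=np.array([-x[1],x[0]])
        T=c+px*x+(.056+r)*y; d=R.T@np.r_[T-s0['position'][:2],0]
        print(k,'yaw',round(yaw,3),'c rail',torail(c).round(3),'T',T.round(4),'shift',d[:2].round(4),'turn',round(psi-(yaw-np.pi/2),3))
        dv=dyaw/N*cc/px; yaw-=dyaw/N/2; y=np.array([-np.sin(yaw),np.cos(yaw)]); c=c-dv*y; yaw-=dyaw/N/2
E
python3 - <<'E'
from h import *
track(cv2.imread('pics/side0.png')[:,:,::-1]);track(cv2.imread('pics/s1.png')[:,:,::-1])
pushplan((.536,.0804),1.037,.75,.036,.0145,10)
E
```

```text
rail yaw 0.196 o [0.6992 0.0616] | block yaw rel 0.834 ctr rail [-0.1503  0.048 ] world [0.5425 0.0794] len 0.1 n 73
 rail yaw 0.193 o [0.6993 0.0619] | block yaw rel 0.837 ctr rail [-0.1505  0.0473] world [0.5425 0.0794] len 0.1 n 73
0 yaw 1.037 c rail [-0.154  0.047] T [0.4936 0.1473] shift [ 0.0189 -0.0046] turn -0.002
1 yaw 0.962 c rail [-0.151  0.044] T [0.5015 0.1485] shift [ 0.025  -0.0096] turn 0.073
2 yaw 0.887 c rail [-0.149  0.042] T [0.5094 0.1491] shift [ 0.0315 -0.0142] turn 0.148
3 yaw 0.812 c rail [-0.147  0.039] T [0.5174 0.1492] shift [ 0.0383 -0.0183] turn 0.223
4 yaw 0.737 c rail [-0.146  0.037] T [0.5253 0.1486] shift [ 0.0455 -0.0219] turn 0.298
5 yaw 0.662 c rail [-0.144  0.034] T [0.5332 0.1475] shift [ 0.0528 -0.0249] turn 0.373
6 yaw 0.587 c rail [-0.143  0.031] T [0.541  0.1457] shift [ 0.0604 -0.0274] turn 0.448
7 yaw 0.512 c rail [-0.142  0.028] T [0.5486 0.1434] shift [ 0.0681 -0.0293] turn 0.523
8 yaw 0.437 c rail [-0.141  0.025] T [0.556  0.1405] shift [ 0.076  -0.0306] turn 0.598
9 yaw 0.362 c rail [-0.14   0.022] T [0.5632 0.1371] shift [ 0.0839 -0.0314] turn 0.673
10 yaw 0.287 c rail [-0.14   0.018] T [0.5701 0.1332] shift [ 0.0918 -0.0315] turn 0.748
```

First half of the rotation.

Call:
play_rows:
  plan:
    - [[0.019, -0.005, 0], 0, 0]
    - [[0.025, -0.0096, 0], 0.073, 0]
    - [[0.0315, -0.0142, 0], 0.148, 0]
    - [[0.0383, -0.0183, 0], 0.223, 0]
    - [[0.0455, -0.0219, 0], 0.298, 0]

```text
time_s: 3.2
position: [0.5273, 0.1497, 0.0207]
tool_rot: [-2.869, 1.275, -0.001]
force: [-3.3, 3.4, 1.3]
finger_gap: 0.0004
```

```bash
python3 -c "
from h import *
mv()
a=manip.grab_frame('side');cv2.imwrite('pics/s2.png',a[:,:,::-1])
o,y=track(a); s=manip.sense()['position'][:2]; o=o-[.005,0]; x=np.array([np.cos(y),np.sin(y)]);print('tool in block',(s-o)@x,(s-o)@[-x[1],x[0]])"
```

```text
t 3.2 at [0.5273 0.1497 0.0207] psi -0.837 F [-3.3  3.4  1.3] gap 0.0004 tilt -1.0
 rail yaw 0.195 o [0.6993 0.0615] | block yaw rel 0.566 ctr rail [-0.1451  0.0434] world [0.5485 0.076 ] len 0.108 n 78
tool in block 0.0397495022376651 0.0633863723080914
```

```bash
python3 -c "
from h import *
pushplan((.5435,.0765),.763,.566,.038,.008,9)"
```

```text
0 yaw 0.763 c rail [-0.147  0.041] T [0.5267 0.149 ] shift [-0.001   0.0016] turn -0.03
1 yaw 0.7 c rail [-0.146  0.039] T [0.5331 0.148 ] shift [ 0.004  -0.0024] turn 0.033
2 yaw 0.637 c rail [-0.145  0.037] T [0.5393 0.1466] shift [ 0.0092 -0.0061] turn 0.095
3 yaw 0.574 c rail [-0.144  0.035] T [0.5454 0.1448] shift [ 0.0146 -0.0095] turn 0.158
4 yaw 0.511 c rail [-0.143  0.032] T [0.5514 0.1426] shift [ 0.0203 -0.0125] turn 0.221
5 yaw 0.449 c rail [-0.142  0.03 ] T [0.5573 0.1401] shift [ 0.0261 -0.0151] turn 0.284
6 yaw 0.386 c rail [-0.142  0.027] T [0.563  0.1372] shift [ 0.0321 -0.0174] turn 0.347
7 yaw 0.323 c rail [-0.141  0.025] T [0.5685 0.1339] shift [ 0.0382 -0.0193] turn 0.41
8 yaw 0.26 c rail [-0.141  0.022] T [0.5738 0.1303] shift [ 0.0444 -0.0208] turn 0.473
9 yaw 0.197 c rail [-0.141  0.019] T [0.5788 0.1264] shift [ 0.0507 -0.022 ] turn 0.536
```

Call:
play_rows:
  plan:
    - [[0.0065, -0.0043, 0.002], 0.06, 0]
    - [[0.0119, -0.0078, 0.004], 0.125, 0]
    - [[0.0175, -0.011, 0.004], 0.19, 0]
    - [[0.0232, -0.0138, 0.004], 0.25, 0]
    - [[0.0291, -0.0162, 0.004], 0.315, 0]

```text
time_s: 3.88
position: [0.5593, 0.1392, 0.0169]
tool_rot: [-2.634, 1.707, -0.002]
force: [-2.4, 5.5, 2.7]
finger_gap: 0.0002
```

```bash
python3 -c "
from h import *
mv()
a=manip.grab_frame('side');cv2.imwrite('pics/s3.png',a[:,:,::-1])
o,y=track(a); s=manip.sense()['position'][:2]; o=o-[.005,0]; x=np.array([np.cos(y),np.sin(y)]);print('tool in block',(s-o)@x,(s-o)@[-x[1],x[0]])
pushplan(o,y,y-.16,.038,.008,6)"
```

```text
t 3.88 at [0.5593 0.1392 0.0169] psi -1.15 F [-2.4  5.5  2.7] gap 0.0002 tilt -1.0
 rail yaw 0.195 o [0.6993 0.0614] | block yaw rel 0.267 ctr rail [-0.1394  0.0276] world [0.5571 0.0616] len 0.107 n 78
tool in block 0.04149782167413716 0.06542905085569474
0 yaw 0.461 c rail [-0.142  0.025] T [0.5577 0.1358] shift [0.0016 0.0034] turn -0.042
1 yaw 0.411 c rail [-0.141  0.023] T [0.5623 0.1336] shift [0.0055 0.0002] turn 0.008
2 yaw 0.361 c rail [-0.141  0.021] T [0.5667 0.1311] shift [ 0.0096 -0.0029] turn 0.058
3 yaw 0.311 c rail [-0.141  0.019] T [0.5711 0.1284] shift [ 0.0138 -0.0058] turn 0.108
4 yaw 0.26 c rail [-0.14   0.017] T [0.5753 0.1255] shift [ 0.0181 -0.0085] turn 0.159
5 yaw 0.21 c rail [-0.14   0.015] T [0.5793 0.1224] shift [ 0.0226 -0.0109] turn 0.209
6 yaw 0.16 c rail [-0.14   0.013] T [0.5832 0.1191] shift [ 0.0272 -0.0131] turn 0.259
```

Call:
play_rows:
  plan:
    - [[0.0055, 0.001, 0], 0.02, 0]
    - [[0.0096, -0.002, 0], 0.06, 0]
    - [[0.0138, -0.0052, 0], 0.108, 0]
    - [[0.0181, -0.008, 0], 0.159, 0]
    - [[0.0226, -0.0109, 0], 0.209, 0]

```text
time_s: 4.55
position: [0.5785, 0.123, 0.0169]
tool_rot: [-2.442, 1.971, -0.002]
force: [-2.1, 6.0, 4.1]
finger_gap: -0.0001
```

```bash
python3 -c "
from h import *
mv()
a=manip.grab_frame('side');cv2.imwrite('pics/s4.png',a[:,:,::-1])
o,y=track(a); s=manip.sense()['position'][:2]; o=o-[.005,0]; x=np.array([np.cos(y),np.sin(y)]);print('tool in block',(s-o)@x,(s-o)@[-x[1],x[0]])
b=manip.grab_frame('top');cv2.imwrite('pics/t4.png',b[:,:,::-1])
"
```

```text
t 4.55 at [0.5785 0.123  0.0169] psi -1.358 F [-2.1  6.   4.1] gap -0.0001 tilt -1.0
 rail yaw 0.195 o [0.6993 0.0615] | block yaw rel 0.049 ctr rail [-0.1398  0.016 ] world [0.559  0.0502] len 0.105 n 76
tool in block 0.04190976920792696 0.06406183767769776
```

Rel yaw is now 0.05, with the block well clear of the rail. Next I'll shift to the middle of that side face and nudge the block about 15 mm along the rail.

Call:
play_rows:
  plan:
    - [[-0.009, 0.0, 0], 0, 0]
    - [[-0.009, 0.018, 0], 0, 0]
    - [[-0.009, 0.037, 0], 0.01, 0]
    - [[-0.009, 0.037, 0], 0.02, 0]
    - [[-0.002, 0.037, 0], 0.02, 0]

```text
time_s: 5.28
position: [0.5413, 0.1162, 0.0149]
tool_rot: [-2.426, 1.995, -0.002]
force: [0.9, -0.5, -0.0]
finger_gap: 0.0001
```

Call:
play_rows:
  plan:
    - [[0.005, 0, 0], 0, 0]
    - [[0.0095, 0, 0], 0, 0]
    - [[0.014, 0, 0], 0, 0]
    - [[0.0175, 0, 0], 0, 0]

```text
time_s: 5.78
position: [0.5446, 0.0997, 0.0149]
tool_rot: [-2.423, 1.997, 0.002]
force: [-1.8, 8.2, 2.6]
finger_gap: 0.0001
```

```bash
python3 -c "
from h import *
mv()
a=manip.grab_frame('side');cv2.imwrite('pics/s5.png',a[:,:,::-1])
o,y=track(a); s=manip.sense()['position'][:2]; o=o-[.005,0]; x=np.array([np.cos(y),np.sin(y)]);yb=np.array([-x[1],x[0]]);print('tool in block',(s-o)@x,(s-o)@yb)
for b in((.0,.115),(-.11,.115),(-.11,0),(-.075,0)):
    T=o+b[0]*x+b[1]*yb; mv((*T,.017,y-np.pi/2))
"
```

```text
t 5.78 at [0.5446 0.0997 0.0149] psi -1.378 F [-1.8  8.2  2.6] gap 0.0001 tilt -1.0
 rail yaw 0.197 o [0.6992 0.0619] | block yaw rel 0.036 ctr rail [-0.1398 -0.0034] world [0.5628 0.0311] len 0.099 n 77
tool in block 0.0030769404571454485 0.06936925104581819
t 5.83 at [0.5448 0.0993 0.015 ] psi -1.378 F [-1.1  4.8  2.2] gap 0.0 tilt -1.0
(np.float64(0.5312409576057256), np.float64(0.1430136927875783), 0.017, np.float64(-1.3379060079486809)) -> [-0.0455  0.0049 -0.0019] turn -0.041
t 5.83 at [0.5448 0.0993 0.015 ] psi -1.378 F [-1.1  4.8  2.2] gap 0.0 tilt -1.0
(np.float64(0.42421058347195895), np.float64(0.11762670768130923), 0.017, np.float64(-1.3379060079486809)) -> [-0.041   0.1148 -0.0021] turn -0.041
t 5.83 at [0.5448 0.0993 0.015 ] psi -1.378 F [-1.1  4.8  2.2] gap 0.0 tilt -1.0
(np.float64(0.4507515224466948), np.float64(0.00573131654146224), 0.017, np.float64(-1.3379060079486809)) -> [ 0.0739  0.1102 -0.0022] turn -0.041
t 5.83 at [0.5448 0.0993 0.015 ] psi -1.378 F [-1.1  4.8  2.2] gap 0.0 tilt -1.0
(np.float64(0.48480664148925695), np.float64(0.013808993620729668), 0.017, np.float64(-1.3379060079486809)) -> [ 0.0725  0.0752 -0.0022] turn -0.041
```

The block is centred to within a few mm with rel yaw about 0.04. I'll go round behind it, open the fingers as a two-point pusher and push home.

Call:
play_rows:
  plan:
    - [[-0.04, 0.0, -0.002], 0, 0]
    - [[-0.043, 0.035, -0.002], 0, 0]
    - [[-0.043, 0.08, -0.002], 0, 0]
    - [[-0.041, 0.112, -0.002], 0, 0]
    - [[0.015, 0.112, -0.002], 0, 0.03]

```text
time_s: 6.45
position: [0.4345, 0.0637, 0.0159]
tool_rot: [2.43, -1.99, -0.003]
force: [1.2, 0.6, 0.9]
finger_gap: 0.0173
```

Call:
play_rows:
  plan:
    - [[0.057, 0, 0], 0, 0.06]
    - [[0.057, 0, 0], 0, 0.06]
    - [[0.057, 0, 0.002], 0, 0.06]

```text
time_s: 6.82
position: [0.4482, 0.0064, 0.0146]
tool_rot: [-2.424, 1.998, -0.0]
force: [0.1, -0.6, 0.3]
finger_gap: 0.0599
```

```bash
python3 -c "
from h import *
a=manip.grab_frame('side');b=manip.grab_frame('top')
cv2.imwrite('pics/s6.png',a[:,:,::-1]);cv2.imwrite('pics/t6.png',b[:,:,::-1])
o,y=track(a); s=manip.sense()['position'][:2]; o=o-[.005,0]; x=np.array([np.cos(y),np.sin(y)]);yb=np.array([-x[1],x[0]]);print('tool in block',(s-o)@x,(s-o)@yb,'tool rail',torail(s))
mv((*(RO+(-.1)*np.array([np.cos(RA),np.sin(RA)])),.015,RA-np.pi/2))
p=np.hstack([cv2.resize(i,None,fx=3.3,fy=3.3,interpolation=2) for i in(a[140:260,250:370],b[165:285,240:360])])
cv2.imwrite('pics/c6.png',p[:,:,::-1])"
```

```text
rail yaw 0.193 o [0.6992 0.0618] | block yaw rel 0.04 ctr rail [-0.1399 -0.0046] world [0.5628 0.0305] len 0.102 n 76
tool in block -0.11282237062749464 0.003020643543077102 tool rail [-0.25512462 -0.00718516]
t 6.92 at [0.4473 0.0075 0.0141] psi -1.377 F [ 0.1 -0.4 -0.3] gap 0.0601 tilt -1.0
(np.float64(0.5979735242894322), np.float64(0.045231083495409274), 0.015, -1.3717963267948965) -> [-0.008  -0.1551 -0.0011] turn -0.005
```

View pics/c6.png

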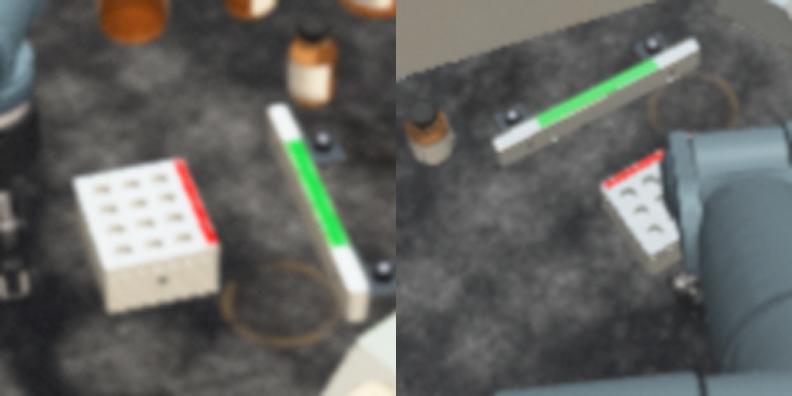

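The side view shows the stripe roughly parallel to the rail with about 90 mm of gap, and the open fingers behind the block. Now I'll push.

Call:
play_rows:
  plan:
    - [[0, -0.03, 0], 0, 0.06]
    - [[0, -0.05, 0], 0, 0.06]
    - [[0, -0.06, 0], -0.005, 0.06]
    - [[0, -0.072, 0], -0.005, 0.06]
    - [[0, -0.084, 0], -0.005, 0.06]

```text
time_s: 7.55
position: [0.5268, 0.0239, 0.0134]
tool_rot: [2.428, -1.985, -0.011]
force: [-10.4, -1.3, 6.8]
finger_gap: 0.0598
```

Call:
play_rows:
  plan:
    - [[0, -0.012, 0], 0, 0.06]
    - [[0, -0.024, 0], 0, 0.06]
    - [[0, -0.036, 0], 0, 0.06]
    - [[0, -0.046, 0], 0, 0.06]

```text
time_s: 8.05
position: [0.5722, 0.0328, 0.0134]
tool_rot: [2.428, -1.985, -0.01]
force: [-10.3, -3.1, 7.1]
finger_gap: 0.0598
```

```bash
python3 -c "
from h import *
a=manip.grab_frame('side')
cv2.imwrite('pics/s7.png',a[:,:,::-1])
o,y=track(a); s=manip.sense()['position'][:2]; o=o-[.005,0]; x=np.array([np.cos(y),np.sin(y)]);yb=np.array([-x[1],x[0]]);print('tool in block',(s-o)@x,(s-o)@yb,'tool rail',torail(s))
mv((*(RO+(-.1)*np.array([np.cos(RA),np.sin(RA)])),.015,RA-np.pi/2))"
```

```text
rail yaw 0.195 o [0.6993 0.0614] | block yaw rel -0.003 ctr rail [-0.0727 -0.002 ] world [0.6284 0.0455] len 0.102 n 70
tool in block -0.05094080834043252 -0.002880805859553023 tool rail [-0.12602013 -0.0072983 ]
t 8.1 at [0.5739 0.0329 0.0137] psi -1.371 F [-3.   0.5 -1.5] gap 0.06 tilt -1.0
(np.float64(0.5979735242894322), np.float64(0.045231083495409274), 0.015, -1.3717963267948965) -> [-0.0073 -0.026  -0.0014] turn 0.001
```

Call:
play_rows:
  plan:
    - [[0, -0.01, 0], 0, 0.06]
    - [[0, -0.018, 0], 0, 0.06]
    - [[0, -0.022, 0], 0, 0.06]
    - [[0, -0.025, 0], 0, 0.06]
    - [[0, -0.027, 0], 0, 0.06]

```text
time_s: 8.72
position: [0.5965, 0.0376, 0.0133]
tool_rot: [2.425, -1.982, -0.016]
force: [-23.0, -5.6, 16.6]
finger_gap: 0.0599
```

Call:
play_rows:
  plan:
    - [[0, -0.001, 0], 0, 0.06]
    - [[0, -0.002, 0], 0, 0.06]

```text
time_s: 8.98
position: [0.5964, 0.0376, 0.0133]
tool_rot: [2.422, -1.98, -0.022]
force: [-28.6, -6.9, 22.6]
finger_gap: 0.0601
```

```bash
python3 -c "
from h import *
a=manip.grab_frame('side')
cv2.imwrite('pics/s8.png',a[:,:,::-1])
o,y=track(a);mv()"
```

```text
rail yaw 0.183 o [0.702  0.0594] | block yaw rel 0.019 ctr rail [-0.0522 -0.0062] world [0.6519 0.0438] len 0.09 n 23
t 9.03 at [0.5964 0.0376 0.0133] psi -1.371 F [-27.3  -5.8  20.8] gap 0.0598 tilt -0.9998
```

The force rises while the position stalls, so the block is against the rail. I'll back off, lift and look.

Call:
play_rows:
  plan:
    - [[0, 0.02, 0], 0, 0.06]
    - [[0, 0.06, 0], 0, 0.06]
    - [[0, 0.1, -0.02], 0, 0.06]
    - [[0, 0.1, -0.08], 0, 0.06]
    - [[0, 0.1, -0.14], 0, 0.06]

```text
time_s: 9.65
position: [0.5041, 0.0187, 0.1552]
tool_rot: [2.43, -1.989, -0.003]
force: [0.4, -1.6, 0.2]
finger_gap: 0.06
```

Call:
play_rows:
  plan:
    - [[0.06, 0.0, -0.02], 0, 0.06]
    - [[0.12, 0.0, -0.04], 0, 0.06]
    - [[0.18, 0.0, -0.06], 0, 0.06]
    - [[0.24, 0, -0.06], 0, 0.06]
    - [[0.3, 0, -0.06], 0, 0.06]

```text
time_s: 10.28
position: [0.565, -0.2775, 0.2147]
tool_rot: [-2.431, 1.99, -0.001]
force: [0.8, -0.6, 1.0]
finger_gap: 0.0602
```

```bash
python3 -c "
from h import *
a=manip.grab_frame('side');b=manip.grab_frame('top')
cv2.imwrite('pics/s9.png',a[:,:,::-1]);cv2.imwrite('pics/t9.png',b[:,:,::-1])
mv(); track(a)
try: block('top',b,(.651,.055))
except Exception as e: print(e)
p=np.hstack([cv2.resize(i,None,fx=4,fy=4,interpolation=2) for i in(a[150:250,290:390],b[150:250,255:355])])
cv2.imwrite('pics/c9.png',p[:,:,::-1])"
```

```text
t 10.38 at [ 0.5647 -0.2806  0.214 ] psi -1.377 F [-0.6  0.9  0.4] gap 0.0603 tilt -1.0
 rail yaw 0.183 o [0.702  0.0594] | block yaw rel 0.016 ctr rail [-0.0522 -0.0045] world [0.6515 0.0454] len 0.09 n 22
OpenCV(4.12.0) /io/opencv/modules/calib3d/src/undistort.dispatch.cpp:347: error: (-215:Assertion failed) CV_IS_MAT(_src) && CV_IS_MAT(_dst) && (_src->rows == 1 || _src->cols == 1) && (_dst->rows == 1 || _dst->cols == 1) && _src->cols + _src->rows - 1 == _dst->rows + _dst->cols - 1 && (CV_MAT_TYPE(_src->type) == CV_32FC2 || CV_MAT_TYPE(_src->type) == CV_64FC2) && (CV_MAT_TYPE(_dst->type) == CV_32FC2 || CV_MAT_TYPE(_dst->type) == CV_64FC2) in function 'cvUndistortPointsInternal'
```

View pics/c9.png

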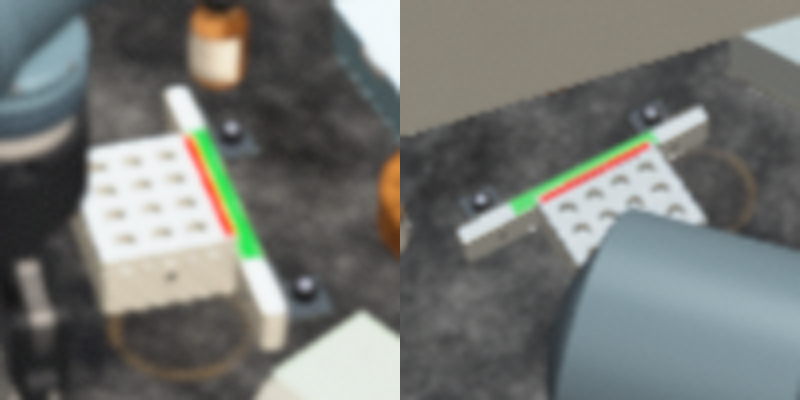

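The two views show the stripe against the green band with no visible gap. In the top crop the stripe runs from (540,200) to (650,145) and the band from (512,207) to (655,138). I'll compute the y offset and squareness from the ends in both views.

Run:
```python
from h import *
G={'side':((.7071,.0632),.195),'top':((.7038,.0666),.199)}
B={'side':(330,170,365,220),'top':(375-90,180,330,205)}
for n in G:
    im=cv2.imread(f'pics/{n}9.png')[:,:,::-1].astype(int)
    r=(im[...,0]>150)&(im[...,0]-im[...,1]>45)&(im[...,0]-im[...,2]>60)
    m=comp(r,B[n]);ys,xs=np.nonzero(m);q=plane(n,np.c_[xs,ys],.05)
    gc,a=G[n];rx=np.array([np.cos(a),np.sin(a)]);ry=np.array([-rx[1],rx[0]]);ro=np.array(gc)-.008*rx
    X=(q-ro)@rx;Y=(q-ro)@ry;print(n,len(q),'x',X.mean().round(4),'y range',Y.min().round(4),Y.max().round(4),'mid',((Y.min()+Y.max())/2).round(4),Y.mean().round(4),'slope',np.polyfit(Y,X,1)[0].round(4))
print(plane('top',[(255+540/4,150+200/4),(255+650/4,150+145/4)],.05))
```

```text
[ WARN:0@0.021] global loadsave.cpp:275 findDecoder imread_('pics/side9.png'): can't open/read file: check file path/integrity
Traceback (most recent call last):
TypeError: 'NoneType' object is not subscriptable
```

Run:
```python
from h import *
G={'side':((.7071,.0632),.195),'top':((.7038,.0666),.199)}
B={'side':(330,170,365,220),'top':(285,180,325,205)}
for n in G:
    im=cv2.imread(f'pics/{n[0]}9.png')[:,:,::-1].astype(int)
    r=(im[...,0]>150)&(im[...,0]-im[...,1]>45)&(im[...,0]-im[...,2]>60)
    m=comp(r,B[n]);ys,xs=np.nonzero(m);q=plane(n,np.c_[xs,ys],.05)
    gc,a=G[n];rx=np.array([np.cos(a),np.sin(a)]);ry=np.array([-rx[1],rx[0]]);ro=np.array(gc)-.008*rx
    X=(q-ro)@rx;Y=(q-ro)@ry;print(n,len(q),'x',X.mean().round(4),'y range',Y.min().round(4),Y.max().round(4),'mid',((Y.min()+Y.max())/2).round(4),Y.mean().round(4),'slope',np.polyfit(Y,X,1)[0].round(4))
```

```text
side 68 x -0.0052 y range -0.055 0.0483 mid -0.0034 -0.0044 slope -0.0003
top 56 x -0.0061 y range -0.0545 0.0461 mid -0.0042 -0.0026 slope 0.0043
```

Run:
```python
from h import *
im=cv2.imread('pics/s9.png')[:,:,::-1]; i0=cv2.imread('pics/side0.png')[:,:,::-1]
for y in(188,196,204): print(y,[tuple(map(int,p)) for p in im[y,336:356]]); print('  before',[tuple(map(int,p)) for p in i0[y,336:356]])
# expected pixel of front edge of rail top and of the block's top edge when flush / 4 mm off
a=.195;rx=np.array([np.cos(a),np.sin(a)]);ro=np.array([.6992,.0615])
for k,x,z in(('railfront',0,.036),('flush edge',0,.05),('4mm off',-.004,.05)): print(k,proj('side',[[*(ro+x*rx),z]]).round(1))
for n,p in(('tealcap',0),):pass
for nm,box in(('bottles/vial',(270,90,365,175)),('flask,bulb,tape',(225,270,300,365))):
    d=np.abs(im.astype(int)-i0).max(2)[box[1]:box[3],box[0]:box[2]];print(nm,'changed px',(d>40).sum())
mv()
```

```text
188 [(247, 221, 222), (250, 162, 160), (251, 110, 84), (244, 144, 61), (193, 200, 77), (104, 227, 85), (64, 228, 96), (77, 211, 109), (95, 171, 115), (95, 125, 110), (95, 105, 107), (93, 103, 108), (93, 100, 105), (93, 100, 104), (92, 96, 98), (89, 93, 94), (87, 92, 92), (85, 88, 88), (75, 78, 77), (63, 63, 61)]
  before [(140, 137, 118), (149, 164, 129), (146, 203, 137), (115, 227, 126), (70, 233, 103), (43, 232, 87), (54, 230, 96), (78, 213, 108), (94, 172, 116), (98, 128, 113), (96, 106, 109), (95, 103, 108), (94, 101, 107), (92, 99, 102), (91, 96, 98), (90, 96, 95), (88, 93, 93), (83, 88, 88), (76, 77, 76), (64, 63, 62)]
196 [(235, 239, 239), (238, 242, 242), (241, 241, 242), (243, 233, 233), (248, 195, 195), (250, 128, 119), (249, 114, 64), (231, 172, 71), (157, 216, 84), (76, 229, 86), (57, 221, 87), (81, 192, 98), (105, 151, 105), (113, 120, 108), (114, 113, 107), (108, 105, 101), (100, 96, 93), (96, 94, 89), (93, 91, 87), (94, 92, 88)]
  before [(108, 104, 99), (117, 114, 103), (129, 122, 110), (135, 130, 115), (142, 146, 121), (151, 184, 136), (142, 219, 138), (98, 232, 117)
[... 361 characters left out ...]
 (246, 142, 74), (205, 197, 92), (122, 227, 97), (69, 229, 94), (78, 211, 94), (98, 172, 98), (100, 125, 95), (98, 99, 92), (91, 88, 86), (87, 84, 80)]
  before [(102, 100, 97), (102, 100, 96), (101, 97, 94), (105, 103, 98), (111, 105, 100), (120, 114, 105), (132, 125, 112), (138, 135, 117), (144, 159, 125), (144, 199, 133), (119, 227, 126), (73, 233, 102), (44, 233, 88), (52, 230, 88), (76, 212, 93), (98, 173, 99), (101, 125, 96), (98, 99, 92), (90, 89, 86), (88, 86, 82)]
railfront [[342.9 198.4]]
flush edge [[343.  194.6]]
4mm off [[341.6 194.8]]
bottles/vial changed px 3161
flask,bulb,tape changed px 0
t 10.38 at [ 0.5647 -0.2806  0.214 ] psi -1.377 F [-0.6  0.9  0.4] gap 0.0603 tilt -1.0
```

View pics/s9.png

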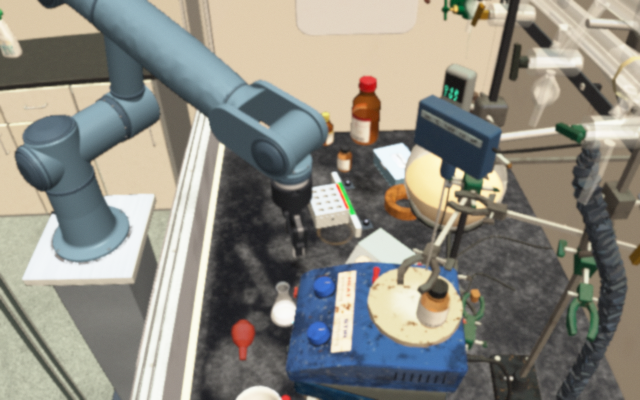

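The changed pixels around the bottles are just the arm in front of them. The flask, vial and bulb are where they were, the block sits against the rail, and the hand is in free air.

```bash
python3 -c "
from rig import manip
print(manip.job_done())"
```

```text
the job is handed in; nothing more can be done
None
```

I turned the block by its left corner in three short pushes, to about 0.05 rad of square with its centre still 140 mm in front of the rail. I then nudged it about 15 mm along the rail and pushed it home with both open fingertips. It stalled firmly at about 29 N, so I backed off, lifted clear and handed in at about 10.4 s of the 67 s allowed. The hand-in gives no verdict.

**Last checks**
- **Squareness:** the stripe was parallel to the rail within 0.005 rad in both views.
- **Position along the rail:** the stripe's middle was about 3 to 4 mm to the right of the band's middle, against a limit of 17 mm.
- **Contact:** in the side view the red stripe runs straight into the green band with no dark gap.
- **Force:** the wrist force was about zero with the hand away from everything.
- **Bystanders:** the flask and bulb area showed no changed pixels, and the amber vial looked unmoved. The arm hid the teal bottle and most of the yellow one in the last picture, but the hand never came near them. I never measured the tape roll.

**Disagreement:** the raw camera positions put the striped face about 3 to 4 mm short of the rail plane, right at the 4 mm limit. I took this as calibration and blur error, because the stall was rigid and no gap was visible.

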